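Sort loose cabinet fittings into the joiner's stock trays

TASK

Sort the five loose cabinet fittings on the joiner's bench into the three plywood trays, each into the tray that already holds its own kind: the two turned knobs, the two folded brass hinges and the steel pull handle. Set each piece down inside its tray, do not drop it in, the way up it is now: knobs and pull handle standing on their feet, hinges flat. Leave the pencil and the marking knife where they lie.

Things in the scene. Friction and masses are not known exactly. Their poses are not given: they have to be found in the camera images.
- knob_a_center (a point): First of the two loose turned brown beech drawer knobs on the bench. It stands on its flat round foot, 27 mm across; waist 18 mm across, 9 to 13 mm up; round head 38 mm across, 20 to 28 mm up; domed top 34 mm up. This point is on its axis, half-way up, 17 mm above its underside; z along the axis, up. About 30 g.
- knob_b_center (a point): Second loose beech drawer knob, the same as knob_a in every way.
- hinge_a_center (a point): First of the two loose brass butt hinges, folded shut and lying flat: 76 mm long, 34 mm wide, 10 mm thick, with the round barrel along one long edge. This point is its centre, 5 mm above its underside; x along its length, y across (the barrel is the +y edge), z up. About 130 g.
- hinge_b_center (a point): Second loose brass butt hinge, the same as hinge_a in every way.
- pull_center (a point): The loose steel bar pull handle, standing on its two round posts: bar 112 mm long, 16 mm wide, 10 mm thick, its top 30 mm above the posts' feet (bar from 20 to 30 mm up); posts 16 mm in diameter, 96 mm apart. This point is its centre, 15 mm above the feet; x along the bar, z up. About 110 g.
- tray_knobs: Square open plywood tray fixed to the bench, known by the two beech knobs standing in it. Outside 162 x 162 mm, 40 mm high; walls and floor 6 mm thick (inside 150 x 150 mm, floor 6 mm up). Origin: centre of its underside, z up; front wall, with a blank card holder, at -x. The two loose stock knobs stand at x +48, y -35 and +35 mm, by the rear (+x) wall; inside, x -75 to +25 mm is free.
- tray_hinges: Same kind of tray, known by the two folded brass hinges that lie in it, one on the other, lengthwise along y at x +50 mm beside the rear (+x) wall; origin, axes and sizes as for tray_knobs. The inside from x -75 to +30 mm is free.
- tray_pulls: Same kind of tray, known by the two steel pull handles that stand in it, both lengthwise along y, at x +34 and +60 mm by the rear (+x) wall; origin, axes and sizes as for tray_knobs. The inside from x -75 to +25 mm is free.
- pencil_center (a point): A bystander to leave where it lies: a flat red carpenter's pencil stub, about 105 mm long (x along its length), 13 mm wide, 8 mm thick. This point is half-way up it.
- knife_center (a point): A bystander to leave where it lies: a marking knife with a dark wooden handle, about 130 mm long (x along it, blade to +x), 16 mm wide, 12 mm thick. This point is half-way up it.
Not all that is in view belongs to the job. What is shaped like the part that bears hinge_a_center but blue is not meant.

How it is judged:
By the outcome, as a careful person would: the job done as asked, in the order asked, and still so for the second after the job is handed in, with the robot touching nothing.
It also fails if it takes over 120 s, if anything falls off the work surface, if the arm or the gripper's body presses on something with over 40 N, if the wrist force passes 120 N, or if a joint passes its speed limit or range.

ROBOT

A 7-joint arm with a two-finger parallel gripper is mounted at the origin on the work surface. World frame = base frame: x ahead of the robot, y to its left, z up, the work surface at z = 0. Lengths are in m, angles in degrees, forces in N, time in s.
With the tool pointing down it reaches from about 0.425 to 0.875 m from the base axis. Payload 9.9 kg.
Tool frame: the origin (TCP) lies on the centre line of the jaws, within the pads' length; the fingertips stand ahead of it and the grasp point (between the pads) lies 5 mm behind it (r.finger_overhang is the z of the fingertips in the tool frame, in m); z points along the fingers, y is the line along which they close (so a half turn about z gives the same grasp; the last joint's range is limited). The gripper opens to 85 mm and grips with 20 to 120 N. Pads are 22 mm wide; open, the fingers measure 114 mm over their backs; the gripper's body (76 mm by 85 mm) begins 54 mm behind the grasp point. The pads swing forward as they close: fully open they stand 13 mm farther back than shut.
Start: joints at [60.917, 32.985, 1.427, 82.34, -0.859, 64.687, -3.237], TCP at [0.278, -0.615, 0.245] pointing down, gripper open.
Joint ranges: [-157.87, 157.87], [-19.46, 123.44], [-87.15, 90], [11.01, 140.99], [-62.26, 242.26], [9.8, 113.94], [-161.44, 161.44]. Speed limits (degrees/s): [127.2, 127.2, 172.46, 172.46, 180, 180, 180].

INTERFACE

Orientations are given as a 3x3 rotation matrix whose columns are the frame's x, y, z axes.
In Python, from plant import r, cams gives the robot as it stands. The module is installed in compiled form; this text tells all that it offers.
- The arm moves only by the shell command python3 -m crank 'ROWS' [FORCE]. ROWS is JSON, a list of rows, each an object of numbers: "x", "y", "z": the shift along the tool's x, y, z in cm; "rx", "ry", "rz": the turn, a rotation vector about the tool's x, y, z in degrees; "fingers": the finger opening in cm, from 0 to 8.54. A call has 1 to 10 rows; each row shifts and turns the commanded pose from where the row before left it, along the tool's axes as they then stand; what a row does not reach is not made up. A row lasts 1/8 s, in which the tool goes at most 62.5 mm and 10.7 degrees, less where a joint would pass 70% of its speed; a pose out of reach is approached as far as the arm can. A call is refused whole if a number of a shift passes 6.25 or a number of a turn 10.7, either way. A call with a gripper value outside its range is refused whole. The fingers move at their own pace and stop on an object; FORCE is the grip in N (left out, the last holds). Time passes only in rows, so rows that do not move let the fingers close. It gives the time, the measured TCP pose, the force, the opening and the grip force at its end, in the units of the state.
- r.observe(): the state, without advancing time (a new reading comes with each control period).
- cams.camera(name): name is "scene" or "top" or "wrist"; returns the picture (400x640x3 uint8, blue, green, red); there is no depth.
- cams.camera_model(name): a dict with "fx", "fy", "cx", "cy" (pixels), "R" (3x3) and "t" (3): a world point X has camera coordinates R X + t. Camera axes: x right, y down, z forward; pixel columns grow to the right and rows downward; lengths in m; the calibration is good to about 2 mm. A picture is of the moment at which its call begins: read the wrist's pose just before it. camera_model takes no time and is no camera call; for the wrist camera it gives the pose at the moment of the call.
- r.sign_off(): hands the job in; it is judged then, once.
The state is a dict: "t": time; "joint_pos": joint angles; "joint_vel": joint speeds; "tau": joint torques, N m; "tool_pos": TCP position; "orientation": TCP orientation; "contact_force": force on the tool from outside, world axes, zero at the start; "wrist_torque": the same for the moment, N m; "grip_width": opening from 0.0 (shut) to 1.0 (fully open); "finger_force": force on a finger pad.
Only numpy, scipy, OpenCV 4.12 (cv2) and the standard library are available. Lean on these libraries where they do the work, as an engineer would, in place of code of your own. Each camera call takes 0.05 s, during which the arm holds its last target. There are 200 camera calls.

## Working session

There is one attempt and no reset: what is moved stays moved. The work goes in short steps, Python scripts to look and compute and a shell command to move; the robot and the scene stay as the last step left them, time stands still between calls to the robot, and variables do not carry over. Pictures are saved under pics/ and viewed, at most 14 in all, crops included, and the job is handed in when it is done.

```bash
mkdir -p pics
python3 - <<'E'
from plant import r,cams
import cv2
s=r.observe();print(s['t'],s['tool_pos'],s['orientation'],s['grip_width'],r.finger_overhang)
for n in('top','scene'):
    m=cams.camera_model(n);print(n,m)
    cv2.imwrite(f'pics/{n}0.png',cams.camera(n))
E
```

```text
0.0 [ 0.27742979 -0.61488444  0.24445925] [[ 9.11518514e-01  4.11258408e-01 -7.21609411e-04]
 [ 4.11259038e-01 -9.11517332e-01  1.46885058e-03]
 [-5.36823329e-05 -1.63565289e-03 -9.99998661e-01]] 0.9962373450539752 0.014
top {'fx': 362.57789072064986, 'fy': 362.57789072064986, 'cx': 317.66909582181967, 'cy': 202.71851884043696, 'R': array([[ 0.04243089, -0.99909089,  0.00412433],
       [-0.97847552, -0.04238909, -0.20196244],
       [ 0.20195366,  0.00453389, -0.97938458]]), 't': array([-0.03895629,  0.58543627,  0.90190411])}
scene {'fx': 520.3296031441818, 'fy': 520.3296031441818, 'cx': 321.1468709762974, 'cy': 202.46101773467345, 'R': array([[-0.53445844,  0.84518947, -0.00298827],
       [ 0.72702162,  0.45792573, -0.51160883],
       [-0.43103799, -0.27560619, -0.85921329]]), 't': array([ 0.32825261, -0.4185445 ,  1.42294427])}
```

View pics/top0.png

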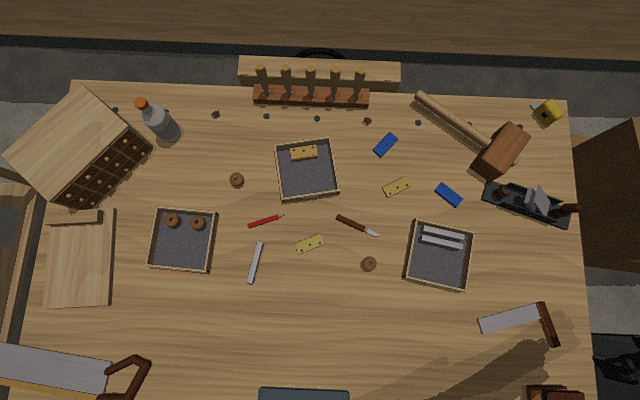

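View pics/scene0.png

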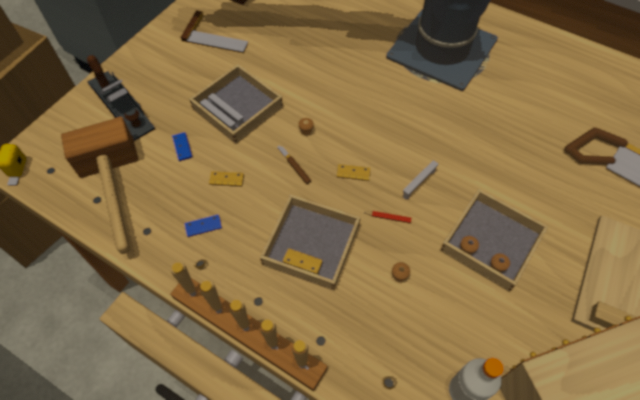

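The top view shows the loose knobs at (237,180) and (369,264), the hinges at (310,244) and (397,187), and the pull at (256,262). The trays are knobs (182,240), hinges (307,170) and pulls (438,255). In the scene view the same things are knobs (401,271) and (306,126), hinges (353,172) and (226,179), pull (420,179). Next I triangulate.

```bash
cat > h.py <<'E'
import numpy as np, cv2, sys
from plant import r,cams
def P(m): return np.array([[m['fx'],0,m['cx']],[0,m['fy'],m['cy']],[0,0,1]])@np.c_[m['R'],m['t']]
def tri(ma,a,mb,b):
    X=cv2.triangulatePoints(P(ma),P(mb),np.array(a,float).reshape(2,1),np.array(b,float).reshape(2,1))
    return (X[:3]/X[3]).ravel()
def plane(m,p,z):
    R,t=np.array(m['R']),np.array(m['t']); d=R.T@[(p[0]-m['cx'])/m['fx'],(p[1]-m['cy'])/m['fy'],1]; c=-R.T@t
    return c+d*(z-c[2])/d[2]
def proj(m,X):
    q=P(m)@np.r_[X,1]; return q[:2]/q[2]
def go(x,y,z,yaw=None):
    "shift (cm, tool axes now) and rz (deg) from the measured pose to x,y,z; yaw = wanted closing-line (tool y) direction in world"
    s=r.observe(); R=s['orientation']; d=R.T@(np.array([x,y,z])-s['tool_pos'])*100
    a=np.degrees(np.arctan2(R[1,1],R[0,1])); rz=0 if yaw is None else -((yaw-a+90)%180-90)
    print('pos',s['tool_pos'].round(4),'yaw',a.round(1),'shift',d.round(2),'rz',np.round(rz,1),'j7',np.round(s['joint_pos'][6],1))
def snap(name,f):
    m=cams.camera_model(name); im=cams.camera(name); cv2.imwrite('pics/'+f,im); np.save('pics/'+f+'.npy',P(m)); return m,im
E
python3 - <<'E'
from h import *
T,S=cams.camera_model('top'),cams.camera_model('scene')
np.set_printoptions(suppress=True,precision=3)
for n,a,b in [('knob1',(237,180),(401,271)),('knob2',(369,264),(306,126)),('hinge1',(310,244),(353,172)),('hinge2',(397,187),(226,179)),('pull',(256,262),(420,179)),
 ('stockknobL',(173,220),(501,262)),('stockhinge',(304,153),(303,260))]: print(n,tri(T,a,S,b))
for n,c in dict(knobs=[(156,207),(217,210),(212,272),(147,266)],hinges=[(274,143),(332,138),(340,195),(282,202)],pulls=[(414,219),(474,232),(466,291),(403,280)]).items():
    q=np.array([plane(T,p,.04)[:2] for p in c]); ux=q[0]+q[1]-q[2]-q[3]
    print(n,q.mean(0),'x-axis deg',np.degrees(np.arctan2(ux[1],ux[0])),'sides',np.linalg.norm(q-np.roll(q,1,0),axis=1))
for n,a,b,z in [('pullends',(260,243),(251,283),.03),('h1ends',(297,249),(323,239),.01),('h2',(384,193),(411,181),.01)]:
    A,B=plane(T,a,z),plane(T,b,z);print(n,A,B,np.degrees(np.arctan2(*(B-A)[1::-1])))
W=cams.camera_model('wrist');R=np.array(W['R']);print('wristcam in world',-R.T@W['t'],'fwd',R[2],'right',R[0],W['fx'],W['cx'])
im=cams.camera('top')
cv2.imwrite('pics/topcrop.png',cv2.resize(im[130:300,140:480],None,fx=2.35,fy=2.35,interpolation=cv2.INTER_CUBIC))
E
```

```text
knob1 [0.649 0.215 0.022]
knob2 [ 0.434 -0.158  0.02 ]
hinge1 [0.481 0.003 0.007]
hinge2 [ 0.653 -0.236  0.005]
pull [0.425 0.145 0.021]
stockknobL [0.527 0.378 0.031]
stockhinge [0.736 0.032 0.023]
knobs [0.479 0.339] x-axis deg 0.08464063323691969 sides [0.157 0.165 0.164 0.171]
hinges [0.684 0.02 ] x-axis deg 10.328770044143795 sides [0.171 0.163 0.166 0.159]
pulls [ 0.464 -0.34 ] x-axis deg -10.37977959850848 sides [0.165 0.162 0.157 0.164]
pullends [0.476 0.136 0.03 ] [0.371 0.151 0.03 ] 171.49981685977596
h1ends [0.466 0.037 0.01 ] [ 0.496 -0.032  0.01 ] -66.5248286974872
h2 [ 0.633 -0.199  0.01 ] [ 0.671 -0.275  0.01 ] -63.370557558189894
wristcam in world [ 0.35  -0.583  0.373] fwd [-0.279 -0.124 -0.952] right [ 0.411 -0.912 -0.002] 323.1791085798533 316.8628857730917
```

View pics/topcrop.png

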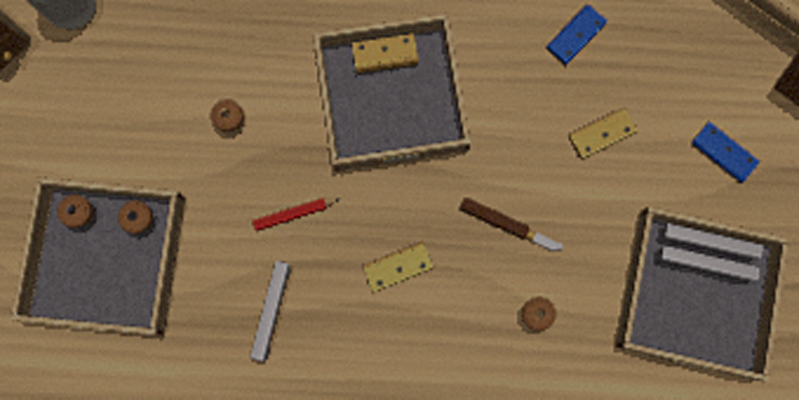

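The zoomed crop gives better tray rim corners: knobs from (42,182) to (162,334), hinges from (315,37) to (469,148), pulls from (645,209) to (765,380). I recompute the trays from these and work out the first approach, to the knob at full-image (369,264).

Run:
```python
from h import *
np.set_printoptions(suppress=True,precision=3)
T=cams.camera_model('top')
for n,c in dict(knobs=[(42,182),(183,193),(162,334),(15,318)],hinges=[(315,37),(446,18),(469,148),(335,172)],pulls=[(645,209),(785,241),(765,380),(615,348)]).items():
    q=np.array([plane(T,(140+p[0]/2.35,130+p[1]/2.35),.04)[:2] for p in c]); e=q-np.roll(q,1,0)
    print(n,q.mean(0),'edges',np.degrees(np.arctan2(e[:,1],e[:,0])).round(1),np.linalg.norm(e,axis=1))
go(.434,-.158,.16,-5)
```

```text
knobs [0.478 0.339] edges [ -3.6 -92.  177.2  86.4] [0.155 0.163 0.159 0.165]
hinges [0.683 0.021] edges [  11.8  -78.7 -168.5  102.9] [0.166 0.158 0.162 0.157]
pulls [ 0.465 -0.339] edges [ -12.5 -100.7  169.4   80.5] [0.161 0.161 0.157 0.167]
pos [ 0.278 -0.615  0.245] yaw -65.7 shift [ 33.06 -35.21   8.51] rz -60.7 j7 -3.2
```

```bash
python3 -m crank '[{"x":4.1,"y":-4.4},{"x":4.1,"y":-4.4},{"x":4.1,"y":-4.4},{"x":4.1,"y":-4.4},{"x":4.1,"y":-4.4},{"x":4.1,"y":-4.4},{"x":4.1,"y":-4.4},{"x":4.3,"y":-4.4,"z":1},{"z":2,"fingers":5.5},{"z":2}]' 30
python3 -m crank '[{"rz":-10},{"rz":-10},{"rz":-10},{"rz":-10},{"rz":-10},{"rz":-10},{}]'
python3 - <<'E'
from h import *
go(.434,-.158,.16,-5); print(r.finger_overhang)
m,im=snap('wrist','w1.png'); print(proj(m,[.434,-.158,.024]))
E
```

```text
pos [ 0.2775 -0.615   0.2446] yaw -65.7 shift [ 33.06 -35.21   8.51] rz -60.7 j7 -3.2
0.014
[-128.24707172 -238.04809363]schema error: expected keys x, y, z, rx, ry, rz, fingers
schema error: expected keys x, y, z, rx, ry, rz, fingers
```

View pics/w1.png

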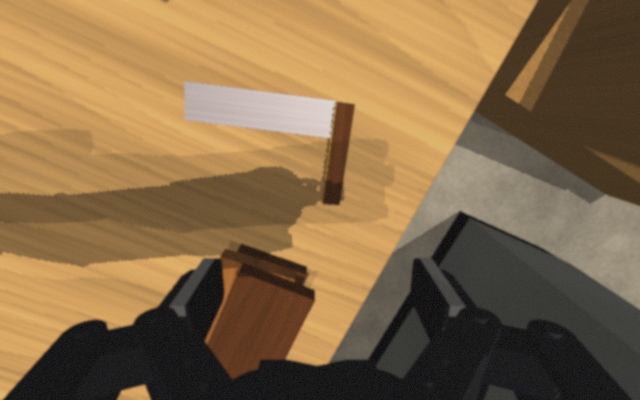

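The rows were refused, so nothing moved; the wrist image still shows the try square near the start pose and the jaws at the bottom, around row 280. Every row apparently needs all seven keys.

```bash
python3 -m crank '[{"x":4.1,"y":-4.4,"z":0,"rx":0,"ry":0,"rz":0,"fingers":5.5},{"x":4.1,"y":-4.4,"z":0,"rx":0,"ry":0,"rz":0,"fingers":5.5},{"x":4.1,"y":-4.4,"z":0,"rx":0,"ry":0,"rz":0,"fingers":5.5},{"x":4.1,"y":-4.4,"z":0,"rx":0,"ry":0,"rz":0,"fingers":5.5},{"x":4.1,"y":-4.4,"z":0,"rx":0,"ry":0,"rz":0,"fingers":5.5},{"x":4.1,"y":-4.4,"z":0,"rx":0,"ry":0,"rz":0,"fingers":5.5},{"x":4.1,"y":-4.4,"z":0,"rx":0,"ry":0,"rz":0,"fingers":5.5},{"x":4.3,"y":-4.4,"z":1,"rx":0,"ry":0,"rz":0,"fingers":5.5},{"x":0,"y":0,"z":2,"rx":0,"ry":0,"rz":0,"fingers":5.5},{"x":0,"y":0,"z":2,"rx":0,"ry":0,"rz":0,"fingers":5.5}]' 30
python3 -m crank '[{"x":0,"y":0,"z":0,"rx":0,"ry":0,"rz":-10,"fingers":5.5},{"x":0,"y":0,"z":0,"rx":0,"ry":0,"rz":-10,"fingers":5.5},{"x":0,"y":0,"z":0,"rx":0,"ry":0,"rz":-10,"fingers":5.5},{"x":0,"y":0,"z":0,"rx":0,"ry":0,"rz":-10,"fingers":5.5},{"x":0,"y":0,"z":0,"rx":0,"ry":0,"rz":-10,"fingers":5.5},{"x":0,"y":0,"z":0,"rx":0,"ry":0,"rz":-10,"fingers":5.5},{"x":0,"y":0,"z":0,"rx":0,"ry":0,"rz":0,"fingers":5.5}]'
python3 - <<'E'
from h import *
go(.434,-.158,.16,-3); print(r.finger_overhang)
m,im=snap('wrist','w2.png'); print(proj(m,[.434,-.158,.024]))
E
```

```text
t: 1.45
tool_pos: [0.434, -0.1577, 0.1949]
orientation: [[0.911, 0.413, 0.001], [0.413, -0.911, -0.0], [0.001, 0.0, -1.0]]
contact_force: [-0.1, -0.9, -0.2]
grip_width: 0.647
finger_force: 0.0
t: 2.33
tool_pos: [0.4335, -0.1589, 0.1953]
orientation: [[0.101, 0.995, -0.0], [0.995, -0.101, 0.0], [0.0, -0.0, -1.0]]
contact_force: [0.2, -0.1, -0.0]
grip_width: 0.644
finger_force: 0.0
pos [ 0.4335 -0.1589  0.1953] yaw -5.8 shift [0.09 0.04 3.53] rz -2.8 j7 -2.0
0.014
[316.21702304 180.23690096]
```

View pics/w2.png

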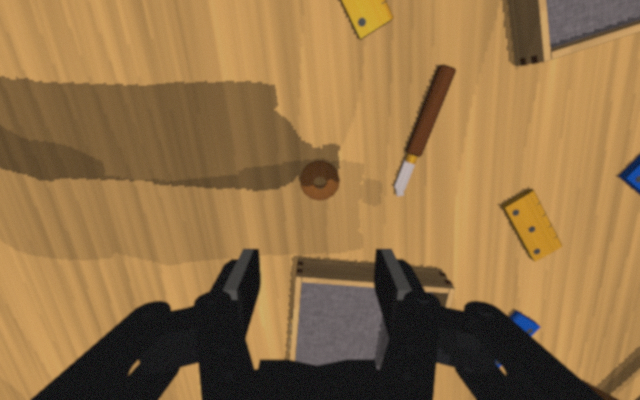

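The wrist view shows the knob at (319,180) against a prediction of (316,180), with the knife tip at (400,190), hinge_b at (531,224) and the pulls tray at the bottom. I use it to measure the knob and both visible hinges.

Run:
```python
from h import *
np.set_printoptions(suppress=True,precision=4)
T=cams.camera_model('top');W=cams.camera_model('wrist')
print('knob',tri(T,(369,264),W,(319,179)),plane(W,(319,180),.024)); print('hinge',tri(T,(397,187),W,(531,224)))
a,b=plane(W,(518,197),.01),plane(W,(546,251),.01);print('hinge edge ends',a,b,np.degrees(np.arctan2(*(b-a)[1::-1])))
k=plane(W,(319,180),.024); go(k[0],k[1],.020,-3)
```

```text
knob [ 0.4351 -0.1601  0.0088] [ 0.4367 -0.1581  0.024 ]
hinge [ 0.6536 -0.2351  0.0056]
hinge edge ends [ 0.6354 -0.2001  0.01  ] [ 0.6703 -0.2647  0.01  ] -61.6133353039084
pos [ 0.4336 -0.1589  0.1953] yaw -6.0 shift [ 0.11  0.3  17.53] rz -3.0 j7 -2.2
```

```bash
python3 -m crank '[{"x":0.1,"y":0.3,"z":5,"rx":0,"ry":0,"rz":-3,"fingers":5.5},{"x":0,"y":0,"z":5,"rx":0,"ry":0,"rz":0,"fingers":5.5},{"x":0,"y":0,"z":4,"rx":0,"ry":0,"rz":0,"fingers":5.5},{"x":0,"y":0,"z":2.5,"rx":0,"ry":0,"rz":0,"fingers":5.5},{"x":0,"y":0,"z":1,"rx":0,"ry":0,"rz":0,"fingers":5.5},{"x":0,"y":0,"z":0,"rx":0,"ry":0,"rz":0,"fingers":3},{"x":0,"y":0,"z":0,"rx":0,"ry":0,"rz":0,"fingers":3},{"x":0,"y":0,"z":0,"rx":0,"ry":0,"rz":0,"fingers":3},{"x":0,"y":0,"z":0,"rx":0,"ry":0,"rz":0,"fingers":3}]' 30
```

```text
t: 3.5
tool_pos: [0.437, -0.1582, 0.0209]
orientation: [[0.048, 0.999, 0.001], [0.999, -0.048, -0.0], [-0.0, 0.001, -1.0]]
contact_force: [0.2, -0.1, -0.3]
grip_width: 0.43
finger_force: 30.0
```

```bash
python3 -m crank '[{"x":0,"y":0,"z":-3,"rx":0,"ry":0,"rz":0,"fingers":3},{"x":0,"y":0,"z":-6,"rx":0,"ry":0,"rz":0,"fingers":3},{"x":0,"y":0,"z":-4,"rx":0,"ry":0,"rz":0,"fingers":3},{"x":4,"y":0.6,"z":0,"rx":0,"ry":0,"rz":0,"fingers":3}]'
python3 -m crank '[{"x":6,"y":0.5,"z":0,"rx":0,"ry":0,"rz":0,"fingers":3},{"x":6,"y":0.5,"z":0,"rx":0,"ry":0,"rz":0,"fingers":3},{"x":6,"y":0.5,"z":0,"rx":0,"ry":0,"rz":0,"fingers":3},{"x":6,"y":0.5,"z":0,"rx":0,"ry":0,"rz":0,"fingers":3},{"x":6,"y":0.5,"z":0,"rx":0,"ry":0,"rz":0,"fingers":3},{"x":6,"y":0.5,"z":0,"rx":0,"ry":0,"rz":0,"fingers":3},{"x":6,"y":0.5,"z":0,"rx":0,"ry":0,"rz":0,"fingers":3},{"x":5,"y":0.4,"z":0,"rx":0,"ry":0,"rz":0,"fingers":3},{"x":2,"y":0.4,"z":0,"rx":0,"ry":0,"rz":0,"fingers":3},{"x":0,"y":0,"z":0,"rx":0,"ry":0,"rz":0,"fingers":3}]'
python3 - <<'E'
from h import *
go(.4547,.3723,.026,-3)
m,im=snap('wrist','w3.png')
a=np.radians(-3)
for q in [(-75,-75),(-75,75),(75,75),(75,-75),(48,-35),(48,35)]:
    x,y=np.array(q)/1000; z=.04 if abs(q[1])==75 else .034
    print(q,proj(m,[.478+x*np.cos(a)-y*np.sin(a),.339+x*np.sin(a)+y*np.cos(a),z]).round())
E
```

```text
t: 4.0
tool_pos: [0.4458, -0.1212, 0.1533]
orientation: [[0.054, 0.999, 0.006], [0.999, -0.054, -0.003], [-0.002, 0.006, -1.0]]
contact_force: [0.3, 1.3, -0.6]
grip_width: 0.424
finger_force: 30.3
t: 5.25
tool_pos: [0.5102, 0.3707, 0.1501]
orientation: [[0.045, 0.999, -0.0], [0.999, -0.045, 0.001], [0.001, -0.0, -1.0]]
contact_force: [1.4, 0.2, -0.5]
grip_width: 0.421
finger_force: 30.3
pos [0.5102 0.3707 0.1501] yaw -2.6 shift [-0.1  -5.55 12.42] rz 0.4 j7 -56.6
(-75, -75) [195. 318.]
(-75, 75) [173. 146.]
(75, 75) [376. 148.]
(75, -75) [365. 319.]
(48, -35) [335. 275.]
(48, 35) [338. 197.]
```

View pics/w3.png

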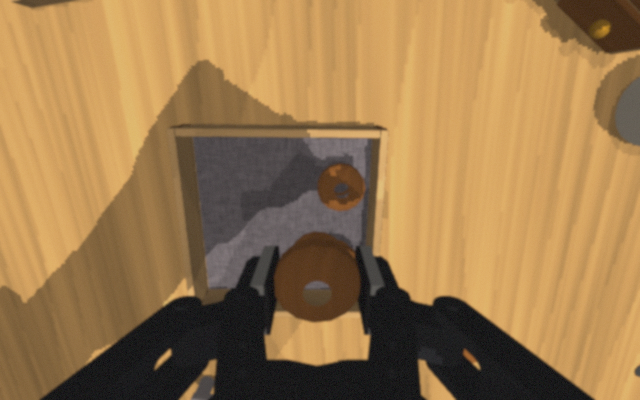

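The picture shows the tray's far rim about 10 px (7 mm) beyond prediction: stock knob at (341,187) against (338,197) expected. So the tray centre is about (0.480, 0.346). I set the knob at local (-25,+32).

```bash
python3 -m crank '[{"x":0.3,"y":-2.6,"z":0,"rx":0,"ry":0,"rz":0,"fingers":3},{"x":0.3,"y":-2.7,"z":2,"rx":0,"ry":0,"rz":0,"fingers":3},{"x":0,"y":0,"z":4,"rx":0,"ry":0,"rz":0,"fingers":3},{"x":0,"y":0,"z":3.5,"rx":0,"ry":0,"rz":0,"fingers":3},{"x":0,"y":0,"z":1.5,"rx":0,"ry":0,"rz":0,"fingers":3},{"x":0,"y":0,"z":0.8,"rx":0,"ry":0,"rz":0,"fingers":3},{"x":0,"y":0,"z":0.4,"rx":0,"ry":0,"rz":0,"fingers":3},{"x":0,"y":0,"z":0.1,"rx":0,"ry":0,"rz":0,"fingers":3},{"x":0,"y":0,"z":0,"rx":0,"ry":0,"rz":0,"fingers":3}]'
```

```text
t: 6.42
tool_pos: [0.4584, 0.3778, 0.0279]
orientation: [[0.047, 0.999, 0.001], [0.999, -0.047, 0.001], [0.001, 0.001, -1.0]]
contact_force: [-0.8, 0.2, 0.0]
grip_width: 0.429
finger_force: 30.3
```

```bash
python3 -m crank '[{"x":0,"y":0,"z":0.1,"rx":0,"ry":0,"rz":0,"fingers":3},{"x":0,"y":0,"z":0,"rx":0,"ry":0,"rz":0,"fingers":3}]'
python3 -m crank '[{"x":0,"y":0,"z":0.08,"rx":0,"ry":0,"rz":0,"fingers":3},{"x":0,"y":0,"z":0,"rx":0,"ry":0,"rz":0,"fingers":3}]'
```

```text
t: 6.68
tool_pos: [0.4583, 0.3777, 0.0265]
orientation: [[0.047, 0.999, 0.0], [0.999, -0.047, 0.0], [0.0, 0.0, -1.0]]
contact_force: [0.1, 0.1, 0.9]
grip_width: 0.433
finger_force: 30.3
t: 6.92
tool_pos: [0.4583, 0.3778, 0.0264]
orientation: [[0.047, 0.999, 0.001], [0.999, -0.047, 0.0], [0.0, 0.001, -1.0]]
contact_force: [-1.2, -1.7, 9.1]
grip_width: 0.427
finger_force: 30.9
```

Contact at 9 N, so I release, rise and go to the other knob.

```bash
python3 -m crank '[{"x":0,"y":0,"z":0,"rx":0,"ry":0,"rz":0,"fingers":4.9},{"x":0,"y":0,"z":0,"rx":0,"ry":0,"rz":0,"fingers":4.9},{"x":0,"y":0,"z":-1.5,"rx":0,"ry":0,"rz":0,"fingers":4.9},{"x":0,"y":0,"z":-5,"rx":0,"ry":0,"rz":0,"fingers":5},{"x":0,"y":0,"z":-5.5,"rx":0,"ry":0,"rz":0,"fingers":5.5},{"x":-3.8,"y":4.9,"z":-0.5,"rx":0,"ry":0,"rz":0,"fingers":5.5},{"x":-3.8,"y":4.9,"z":-0.5,"rx":0,"ry":0,"rz":0,"fingers":5.5},{"x":-3.8,"y":4.9,"z":-0.5,"rx":0,"ry":0,"rz":0,"fingers":5.5},{"x":-3.8,"y":4.9,"z":-0.5,"rx":0,"ry":0,"rz":0,"fingers":5.5},{"x":0,"y":0,"z":0,"rx":0,"ry":0,"rz":0,"fingers":5.5}]'
python3 - <<'E'
from h import *
m,im=snap('wrist','w4.png'); go(.649,.215,.02,-3)
a=proj(m,[.649,.215,.024]); print(a)
h=cv2.cvtColor(im,cv2.COLOR_BGR2HSV); x,y=a.astype(int); c=im[y-60:y+60,x-60:x+60].astype(int)
mask=((c[...,2]<170)&(c[...,2]-c[...,0]>50)).astype(np.uint8)  # brown, darker than bench
n,l,s,ce=cv2.connectedComponentsWithStats(mask)
for i in range(1,n):
    if s[i,4]>200: print(s[i],ce[i]+[x-60,y-60],plane(m,ce[i]+[x-60,y-60],.024))
E
```

```text
t: 8.18
tool_pos: [0.6508, 0.21, 0.1662]
orientation: [[0.056, 0.998, 0.003], [0.998, -0.056, -0.002], [-0.002, 0.003, -1.0]]
contact_force: [-1.0, 0.4, -0.3]
grip_width: 0.644
finger_force: 0.0
pos [0.6483 0.2136 0.166 ] yaw -3.0 shift [ 0.15  0.05 14.6 ] rz 0.0 j7 -38.1
[312.76418056 183.687589  ]
[   0    0   95  120 6863] [286.81728107 177.28252951] [0.62706726 0.2219476  0.024     ]
```

View pics/w4.png

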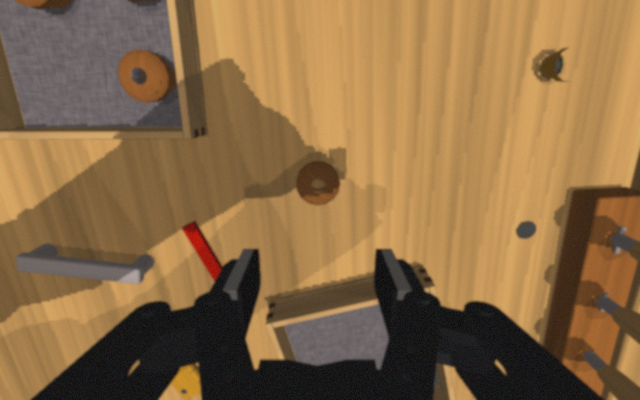

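The wrist picture shows the knob at (318,183), 5 px right of prediction, so about (0.653, 0.215). It also shows the placed knob standing in its tray. I descend and grip.

```bash
python3 -m crank '[{"x":0.2,"y":0.45,"z":5,"rx":0,"ry":0,"rz":0,"fingers":5.5},{"x":0,"y":0,"z":5,"rx":0,"ry":0,"rz":0,"fingers":5.5},{"x":0,"y":0,"z":3.3,"rx":0,"ry":0,"rz":0,"fingers":5.5},{"x":0,"y":0,"z":1.2,"rx":0,"ry":0,"rz":0,"fingers":5.5},{"x":0,"y":0,"z":0,"rx":0,"ry":0,"rz":0,"fingers":3},{"x":0,"y":0,"z":0,"rx":0,"ry":0,"rz":0,"fingers":3},{"x":0,"y":0,"z":0,"rx":0,"ry":0,"rz":0,"fingers":3},{"x":0,"y":0,"z":0,"rx":0,"ry":0,"rz":0,"fingers":3}]' 30
python3 -m crank '[{"x":0,"y":0,"z":-3,"rx":0,"ry":0,"rz":0,"fingers":3},{"x":0,"y":0,"z":-6,"rx":0,"ry":0,"rz":0,"fingers":3},{"x":0,"y":0,"z":-3,"rx":0,"ry":0,"rz":0,"fingers":3},{"x":0,"y":0,"z":0,"rx":0,"ry":0,"rz":0,"fingers":3}]'
python3 -c "
from h import *
go(.480-.025-.0017,.346+.0013-.032,.0265,-3)"
```

```text
t: 9.22
tool_pos: [0.6517, 0.2183, 0.0214]
orientation: [[0.048, 0.999, 0.001], [0.999, -0.048, 0.0], [0.0, 0.001, -1.0]]
contact_force: [-0.2, 0.9, -0.2]
grip_width: 0.426
finger_force: 30.0
t: 9.72
tool_pos: [0.6528, 0.2189, 0.144]
orientation: [[0.048, 0.999, 0.005], [0.999, -0.048, 0.002], [0.002, 0.005, -1.0]]
contact_force: [0.5, -0.7, -0.1]
grip_width: 0.429
finger_force: 30.2
pos [0.6528 0.2189 0.144 ] yaw -2.7 shift [  8.65 -20.45  11.66] rz 0.3 j7 -38.7
```

```bash
python3 -m crank '[{"x":2.15,"y":-5.1,"z":0,"rx":0,"ry":0,"rz":0,"fingers":3},{"x":2.15,"y":-5.1,"z":0,"rx":0,"ry":0,"rz":0,"fingers":3},{"x":2.15,"y":-5.1,"z":0,"rx":0,"ry":0,"rz":0,"fingers":3},{"x":2.2,"y":-5.1,"z":0,"rx":0,"ry":0,"rz":0,"fingers":3},{"x":0,"y":0,"z":3,"rx":0,"ry":0,"rz":0,"fingers":3},{"x":0,"y":0,"z":5,"rx":0,"ry":0,"rz":0,"fingers":3},{"x":0,"y":0,"z":2.5,"rx":0,"ry":0,"rz":0,"fingers":3},{"x":0,"y":0,"z":0.9,"rx":0,"ry":0,"rz":0,"fingers":3},{"x":0,"y":0,"z":0,"rx":0,"ry":0,"rz":0,"fingers":3}]'
python3 -m crank '[{"x":0,"y":0,"z":0.15,"rx":0,"ry":0,"rz":0,"fingers":3},{"x":0,"y":0,"z":0,"rx":0,"ry":0,"rz":0,"fingers":3}]'
```

```text
t: 10.85
tool_pos: [0.4513, 0.3141, 0.0262]
orientation: [[0.047, 0.999, -0.001], [0.999, -0.047, -0.001], [-0.001, -0.001, -1.0]]
contact_force: [-1.1, 0.6, -0.4]
grip_width: 0.429
finger_force: 31.4
t: 11.1
tool_pos: [0.4518, 0.3144, 0.0253]
orientation: [[0.048, 0.999, 0.0], [0.999, -0.048, 0.0], [0.0, 0.0, -1.0]]
contact_force: [-0.3, -0.5, 0.2]
grip_width: 0.428
finger_force: 31.4
```

```bash
python3 -m crank '[{"x":0,"y":0,"z":0.1,"rx":0,"ry":0,"rz":0,"fingers":3},{"x":0,"y":0,"z":0,"rx":0,"ry":0,"rz":0,"fingers":3}]'
python3 -m crank '[{"x":0,"y":0,"z":0.1,"rx":0,"ry":0,"rz":0,"fingers":3},{"x":0,"y":0,"z":0,"rx":0,"ry":0,"rz":0,"fingers":3}]'
```

```text
t: 11.35
tool_pos: [0.4518, 0.3144, 0.0251]
orientation: [[0.048, 0.999, 0.001], [0.999, -0.048, 0.0], [0.0, 0.001, -1.0]]
contact_force: [-2.4, -2.4, 13.9]
grip_width: 0.422
finger_force: 32.3
t: 11.6
tool_pos: [0.4518, 0.3144, 0.0249]
orientation: [[0.047, 0.999, 0.002], [0.999, -0.047, 0.0], [0.0, 0.002, -1.0]]
contact_force: [-6.1, -3.7, 25.6]
grip_width: 0.428
finger_force: 33.2
```

```bash
python3 -m crank '[{"x":0,"y":0,"z":-0.15,"rx":0,"ry":0,"rz":0,"fingers":4.9},{"x":0,"y":0,"z":0,"rx":0,"ry":0,"rz":0,"fingers":4.9},{"x":0,"y":0,"z":-1.5,"rx":0,"ry":0,"rz":0,"fingers":4.9},{"x":0,"y":0,"z":-5,"rx":0,"ry":0,"rz":0,"fingers":5},{"x":0,"y":0,"z":-6,"rx":0,"ry":0,"rz":0,"fingers":5.5}]'
python3 -m crank '[{"x":-6.1,"y":0.9,"z":-0.2,"rx":0,"ry":0,"rz":0,"fingers":5},{"x":-6.1,"y":0.9,"z":-0.5,"rx":0,"ry":0,"rz":0,"fingers":5},{"x":-6.1,"y":0.9,"z":-0.5,"rx":0,"ry":0,"rz":0,"fingers":5},{"x":-6.1,"y":0.9,"z":-0.5,"rx":0,"ry":0,"rz":0,"fingers":5},{"x":-6.1,"y":0.9,"z":-0.2,"rx":0,"ry":0,"rz":0,"fingers":5},{"x":0,"y":0,"z":0,"rx":0,"ry":0,"rz":-8.7,"fingers":5},{"x":0,"y":0,"z":0,"rx":0,"ry":0,"rz":-8.7,"fingers":5},{"x":0,"y":0,"z":0,"rx":0,"ry":0,"rz":-8.7,"fingers":5},{"x":0,"y":0,"z":0,"rx":0,"ry":0,"rz":0,"fingers":5}]'
python3 - <<'E'
from h import *
m,im=snap('wrist','w5.png'); go(.481,.003,.017,23)
h=cv2.cvtColor(im,cv2.COLOR_BGR2HSV); a=proj(m,[.481,.003,.01]); print(a,h[int(a[1]),int(a[0])],h[int(a[1]),int(a[0])-100])
E
```

```text
t: 12.22
tool_pos: [0.451, 0.3139, 0.1509]
orientation: [[0.047, 0.999, -0.002], [0.999, -0.047, -0.001], [-0.001, -0.002, -1.0]]
contact_force: [1.0, 0.9, 0.1]
grip_width: 0.645
finger_force: 0.0
t: 13.35
tool_pos: [0.4821, 0.0073, 0.1691]
orientation: [[-0.396, 0.918, 0.0], [0.918, 0.396, 0.0], [0.0, 0.0, -1.0]]
contact_force: [0.5, -0.1, -0.7]
grip_width: 0.586
finger_force: 0.0
pos [0.4821 0.0074 0.169 ] yaw 23.2 shift [-0.36 -0.28 15.2 ] rz 0.2 j7 -1.8
[313.02780345 187.69926157] [17 24 74] [ 17 138 178]
```

View pics/w5.png

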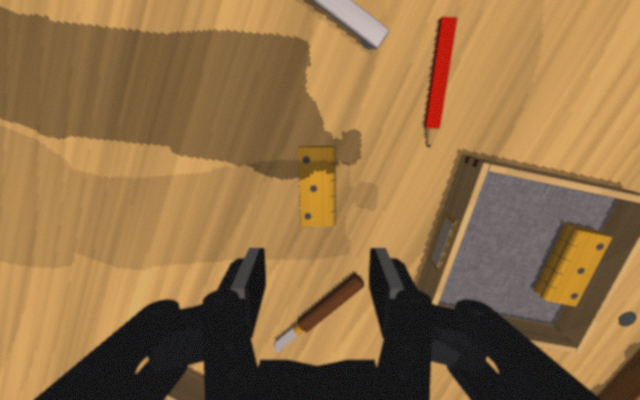

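The hinge's corners are at (299,147), (334,147), (335,226) and (301,227), so its centre is (317,187) and it is aligned with the jaws. It is 4 px right of prediction, and I descend with that correction.

```bash
python3 -m crank '[{"x":-0.3,"y":0.05,"z":5,"rx":0,"ry":0,"rz":0,"fingers":5},{"x":0,"y":0,"z":5,"rx":0,"ry":0,"rz":0,"fingers":5},{"x":0,"y":0,"z":3,"rx":0,"ry":0,"rz":0,"fingers":5},{"x":0,"y":0,"z":1.5,"rx":0,"ry":0,"rz":0,"fingers":5},{"x":0,"y":0,"z":0.6,"rx":0,"ry":0,"rz":0,"fingers":5},{"x":0,"y":0,"z":0,"rx":0,"ry":0,"rz":0,"fingers":2.6},{"x":0,"y":0,"z":0,"rx":0,"ry":0,"rz":0,"fingers":2.6},{"x":0,"y":0,"z":0,"rx":0,"ry":0,"rz":0,"fingers":2.6},{"x":0,"y":0,"z":0,"rx":0,"ry":0,"rz":0,"fingers":2.6}]' 45
```

```text
t: 14.52
tool_pos: [0.4842, 0.0049, 0.0181]
orientation: [[-0.396, 0.918, 0.001], [0.918, 0.396, 0.0], [-0.0, 0.001, -1.0]]
contact_force: [-0.6, -0.8, 4.7]
grip_width: 0.367
finger_force: 45.2
```

```bash
python3 -m crank '[{"x":0,"y":0,"z":-2,"rx":0,"ry":0,"rz":0,"fingers":2.6},{"x":0,"y":0,"z":-6,"rx":0,"ry":0,"rz":0,"fingers":2.6},{"x":0,"y":0,"z":-6,"rx":0,"ry":0,"rz":0,"fingers":2.6},{"x":-0.9,"y":5.7,"z":-1,"rx":0,"ry":0,"rz":0,"fingers":2.6},{"x":-0.9,"y":5.7,"z":0,"rx":0,"ry":0,"rz":0,"fingers":2.6},{"x":-0.9,"y":5.7,"z":0,"rx":0,"ry":0,"rz":0,"fingers":2.6}]'
python3 -m crank '[{"x":0,"y":0,"z":0,"rx":0,"ry":0,"rz":-9.8,"fingers":2.6},{"x":0,"y":0,"z":0,"rx":0,"ry":0,"rz":-9.8,"fingers":2.6},{"x":0,"y":0,"z":0,"rx":0,"ry":0,"rz":-9.8,"fingers":2.6},{"x":0,"y":0,"z":0,"rx":0,"ry":0,"rz":-9.8,"fingers":2.6},{"x":0,"y":0,"z":0,"rx":0,"ry":0,"rz":-9.8,"fingers":2.6},{"x":0,"y":0,"z":0,"rx":0,"ry":0,"rz":-9.8,"fingers":2.6},{"x":0,"y":0,"z":0,"rx":0,"ry":0,"rz":-9.8,"fingers":2.6},{"x":0,"y":0,"z":0,"rx":0,"ry":0,"rz":-9.8,"fingers":2.6},{"x":0,"y":0,"z":0,"rx":0,"ry":0,"rz":0,"fingers":2.6}]'
python3 - <<'E'
from h import *
go(.652,.047,.024,101.5)
m,im=snap('wrist','w6.png')
a=np.radians(11.5)
for q in [(-75,-75,40),(-75,75,40),(75,75,40),(75,-75,40),(50,0,26)]:
    x,y,z=np.array(q)/1000
    print(q,proj(m,[.683+x*np.cos(a)-y*np.sin(a),.021+x*np.sin(a)+y*np.cos(a),z]).round())
E
```

```text
t: 15.28
tool_pos: [0.6531, 0.0478, 0.1681]
orientation: [[-0.396, 0.918, 0.001], [0.918, 0.396, -0.0], [-0.001, 0.001, -1.0]]
contact_force: [1.1, 0.1, -2.1]
grip_width: 0.372
finger_force: 45.3
t: 16.4
tool_pos: [0.6512, 0.0476, 0.1671]
orientation: [[-0.979, -0.203, -0.001], [-0.203, 0.979, 0.0], [0.001, 0.0, -1.0]]
contact_force: [-0.5, 0.5, -1.4]
grip_width: 0.37
finger_force: 45.4
pos [0.6512 0.0476 0.1671] yaw 101.7 shift [-0.08 -0.08 14.31] rz 0.2 j7 63.3
(-75, -75, 40) [180. 133.]
(-75, 75, 40) [372. 134.]
(75, 75, 40) [363. 299.]
(75, -75, 40) [200. 299.]
(50, 0, 26) [283. 267.]
```

View pics/w6.png

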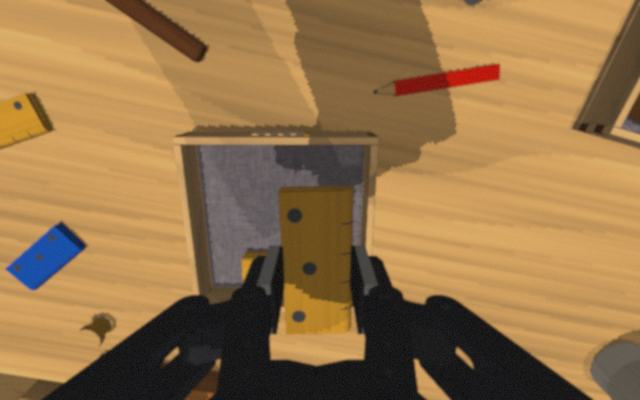

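The tray's front inner rim is at row 144, where 134 was predicted, so the tray lies 7 mm farther along its +x and its centre is about (0.690, 0.022). The sides agree. The held hinge is straight, and I lower it.

```bash
python3 -m crank '[{"x":-0.8,"y":0,"z":4,"rx":0,"ry":0,"rz":0,"fingers":2.6},{"x":0,"y":0,"z":5,"rx":0,"ry":0,"rz":0,"fingers":2.6},{"x":0,"y":0,"z":3.2,"rx":0,"ry":0,"rz":0,"fingers":2.6},{"x":0,"y":0,"z":1.3,"rx":0,"ry":0,"rz":0,"fingers":2.6},{"x":0,"y":0,"z":0.5,"rx":0,"ry":0,"rz":0,"fingers":2.6},{"x":0,"y":0,"z":0.1,"rx":0,"ry":0,"rz":0,"fingers":2.6},{"x":0,"y":0,"z":0,"rx":0,"ry":0,"rz":0,"fingers":2.6}]'
python3 -m crank '[{"x":0,"y":0,"z":0.15,"rx":0,"ry":0,"rz":0,"fingers":2.6},{"x":0,"y":0,"z":0,"rx":0,"ry":0,"rz":0,"fingers":2.6}]'
python3 -m crank '[{"x":0,"y":0,"z":0.1,"rx":0,"ry":0,"rz":0,"fingers":2.6},{"x":0,"y":0,"z":0,"rx":0,"ry":0,"rz":0,"fingers":2.6}]'
```

```text
t: 17.32
tool_pos: [0.6599, 0.0498, 0.0277]
orientation: [[-0.979, -0.204, 0.002], [-0.204, 0.979, 0.0], [-0.002, -0.0, -1.0]]
contact_force: [0.1, -0.0, -1.8]
grip_width: 0.377
finger_force: 45.4
t: 17.58
tool_pos: [0.6594, 0.0496, 0.0253]
orientation: [[-0.979, -0.204, 0.0], [-0.204, 0.979, -0.0], [-0.0, -0.0, -1.0]]
contact_force: [-0.4, 0.5, -1.1]
grip_width: 0.368
finger_force: 45.4
t: 17.82
tool_pos: [0.6594, 0.0496, 0.0242]
orientation: [[-0.979, -0.204, 0.0], [-0.204, 0.979, -0.0], [-0.0, -0.0, -1.0]]
contact_force: [-0.4, -1.2, 1.9]
grip_width: 0.374
finger_force: 45.8
```

```bash
python3 -m crank '[{"x":0,"y":0,"z":0,"rx":0,"ry":0,"rz":0,"fingers":4.4},{"x":0,"y":0,"z":0,"rx":0,"ry":0,"rz":0,"fingers":4.4},{"x":0,"y":0,"z":-1.5,"rx":0,"ry":0,"rz":0,"fingers":4.4},{"x":0,"y":0,"z":-6,"rx":0,"ry":0,"rz":0,"fingers":4.4},{"x":0,"y":0,"z":-6,"rx":0,"ry":0,"rz":0,"fingers":5},{"x":1.28,"y":-5.55,"z":-1,"rx":0,"ry":0,"rz":0,"fingers":5},{"x":1.28,"y":-5.55,"z":0,"rx":0,"ry":0,"rz":0,"fingers":5},{"x":1.28,"y":-5.55,"z":0,"rx":0,"ry":0,"rz":0,"fingers":5},{"x":1.28,"y":-5.55,"z":0,"rx":0,"ry":0,"rz":0,"fingers":5},{"x":1.28,"y":-5.55,"z":0,"rx":0,"ry":0,"rz":0,"fingers":5}]'
python3 -m crank '[{"x":0,"y":0,"z":0,"rx":0,"ry":0,"rz":10.5,"fingers":5},{"x":0,"y":0,"z":0,"rx":0,"ry":0,"rz":10.5,"fingers":5},{"x":0,"y":0,"z":0,"rx":0,"ry":0,"rz":10.5,"fingers":5},{"x":0,"y":0,"z":0,"rx":0,"ry":0,"rz":10.5,"fingers":5},{"x":0,"y":0,"z":0,"rx":0,"ry":0,"rz":10.5,"fingers":5},{"x":0,"y":0,"z":0,"rx":0,"ry":0,"rz":10.5,"fingers":5},{"x":0,"y":0,"z":0,"rx":0,"ry":0,"rz":10.5,"fingers":5},{"x":0,"y":0,"z":0,"rx":0,"ry":0,"rz":0,"fingers":5}]'
python3 - <<'E'
from h import *
m,im=snap('wrist','w7.png'); go(.653,-.235,.0175,28); print(proj(m,[.653,-.235,.01]))
E
```

```text
t: 19.08
tool_pos: [0.6532, -0.2368, 0.1704]
orientation: [[-0.979, -0.204, 0.001], [-0.204, 0.979, -0.0], [-0.001, -0.0, -1.0]]
contact_force: [0.2, 0.9, 0.1]
grip_width: 0.585
finger_force: 0.0
t: 20.08
tool_pos: [0.6535, -0.2346, 0.1702]
orientation: [[-0.475, 0.88, 0.001], [0.88, 0.475, -0.0], [-0.001, 0.001, -1.0]]
contact_force: [-0.1, 0.1, -0.7]
grip_width: 0.583
finger_force: 0.0
pos [ 0.6535 -0.2347  0.1699] yaw 28.5 shift [ 1.000e-02 -7.000e-02  1.524e+01] rz 0.5 j7 25.6
[315.23476674 183.59982373]
```

View pics/w7.png

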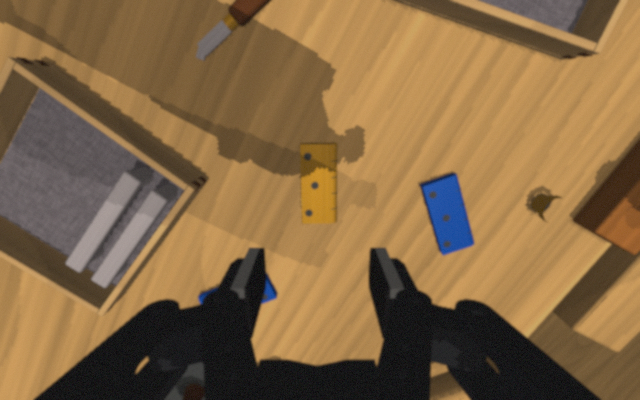

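The hinge's centre is at (318,183), 3 px right of prediction, and it is aligned with the jaws. The blue decoys at (447,213) and (240,290) are clear of the fingers, so I grip it.

```bash
python3 -m crank '[{"x":0,"y":0.2,"z":5,"rx":0,"ry":0,"rz":0,"fingers":5},{"x":0,"y":0,"z":5,"rx":0,"ry":0,"rz":0,"fingers":5},{"x":0,"y":0,"z":3,"rx":0,"ry":0,"rz":0,"fingers":5},{"x":0,"y":0,"z":1.6,"rx":0,"ry":0,"rz":0,"fingers":5},{"x":0,"y":0,"z":0.6,"rx":0,"ry":0,"rz":0,"fingers":5},{"x":0,"y":0,"z":0,"rx":0,"ry":0,"rz":0,"fingers":2.6},{"x":0,"y":0,"z":0,"rx":0,"ry":0,"rz":0,"fingers":2.6},{"x":0,"y":0,"z":0,"rx":0,"ry":0,"rz":0,"fingers":2.6},{"x":0,"y":0,"z":0,"rx":0,"ry":0,"rz":0,"fingers":2.6}]' 45
python3 -m crank '[{"x":0,"y":0,"z":-2,"rx":0,"ry":0,"rz":0,"fingers":2.6},{"x":0,"y":0,"z":-6,"rx":0,"ry":0,"rz":0,"fingers":2.6},{"x":0,"y":0,"z":-6,"rx":0,"ry":0,"rz":0,"fingers":2.6},{"x":4.64,"y":3,"z":-1,"rx":0,"ry":0,"rz":0,"fingers":2.6},{"x":4.64,"y":3,"z":0,"rx":0,"ry":0,"rz":0,"fingers":2.6},{"x":4.64,"y":3,"z":0,"rx":0,"ry":0,"rz":0,"fingers":2.6},{"x":4.64,"y":3,"z":0,"rx":0,"ry":0,"rz":0,"fingers":2.6}]'
python3 -m crank '[{"x":0,"y":0,"z":0,"rx":0,"ry":0,"rz":-10.5,"fingers":2.6},{"x":0,"y":0,"z":0,"rx":0,"ry":0,"rz":-10.5,"fingers":2.6},{"x":0,"y":0,"z":0,"rx":0,"ry":0,"rz":-10.5,"fingers":2.6},{"x":0,"y":0,"z":0,"rx":0,"ry":0,"rz":-10.5,"fingers":2.6},{"x":0,"y":0,"z":0,"rx":0,"ry":0,"rz":-10.5,"fingers":2.6},{"x":0,"y":0,"z":0,"rx":0,"ry":0,"rz":-10.5,"fingers":2.6},{"x":0,"y":0,"z":0,"rx":0,"ry":0,"rz":-10.2,"fingers":2.6},{"x":0,"y":0,"z":0,"rx":0,"ry":0,"rz":0,"fingers":2.6}]'
python3 - <<'E'
from h import *
go(.672,-.014,.024,101.5)
m,im=snap('wrist','w8.png')
E
```

```text
t: 21.25
tool_pos: [0.6557, -0.2343, 0.0181]
orientation: [[-0.474, 0.881, 0.002], [0.881, 0.474, -0.001], [-0.001, 0.001, -1.0]]
contact_force: [-0.8, -0.2, 6.6]
grip_width: 0.377
finger_force: 45.3
t: 22.12
tool_pos: [0.6728, -0.012, 0.1685]
orientation: [[-0.474, 0.881, 0.001], [0.881, 0.474, 0.0], [-0.0, 0.001, -1.0]]
contact_force: [0.7, 0.4, -1.2]
grip_width: 0.376
finger_force: 45.1
t: 23.12
tool_pos: [0.6727, -0.0141, 0.1678]
orientation: [[-0.98, -0.198, 0.0], [-0.198, 0.98, 0.0], [-0.0, 0.0, -1.0]]
contact_force: [-0.3, 0.4, -1.0]
grip_width: 0.371
finger_force: 45.1
pos [ 0.6727 -0.0141  0.1678] yaw 101.4 shift [ 0.07  0.02 14.38] rz -0.1 j7 68.7
```

View pics/w8.png

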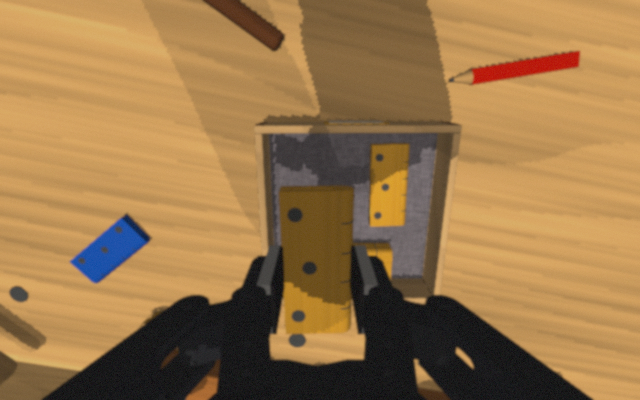

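The tray holds the first hinge flat at (389,186), the two stock hinges are behind it, and the free half is under the held hinge. Clearances are fine, so I lower it.

```bash
python3 -m crank '[{"x":0,"y":0,"z":4,"rx":0,"ry":0,"rz":0,"fingers":2.6},{"x":0,"y":0,"z":5,"rx":0,"ry":0,"rz":0,"fingers":2.6},{"x":0,"y":0,"z":3.2,"rx":0,"ry":0,"rz":0,"fingers":2.6},{"x":0,"y":0,"z":1.3,"rx":0,"ry":0,"rz":0,"fingers":2.6},{"x":0,"y":0,"z":0.5,"rx":0,"ry":0,"rz":0,"fingers":2.6},{"x":0,"y":0,"z":0.2,"rx":0,"ry":0,"rz":0,"fingers":2.6},{"x":0,"y":0,"z":0,"rx":0,"ry":0,"rz":0,"fingers":2.6}]'
python3 -m crank '[{"x":0,"y":0,"z":0.1,"rx":0,"ry":0,"rz":0,"fingers":2.6},{"x":0,"y":0,"z":0,"rx":0,"ry":0,"rz":0,"fingers":2.6}]'
python3 -m crank '[{"x":0,"y":0,"z":0.07,"rx":0,"ry":0,"rz":0,"fingers":2.6},{"x":0,"y":0,"z":0,"rx":0,"ry":0,"rz":0,"fingers":2.6}]'
```

```text
t: 24.05
tool_pos: [0.6734, -0.0137, 0.0261]
orientation: [[-0.98, -0.199, 0.002], [-0.199, 0.98, 0.0], [-0.002, -0.0, -1.0]]
contact_force: [-0.3, 0.2, -2.1]
grip_width: 0.373
finger_force: 45.1
t: 24.3
tool_pos: [0.6729, -0.0139, 0.0243]
orientation: [[-0.98, -0.199, 0.0], [-0.199, 0.98, -0.0], [-0.0, -0.0, -1.0]]
contact_force: [-0.9, -0.4, -1.7]
grip_width: 0.37
finger_force: 45.1
t: 24.55
tool_pos: [0.6729, -0.0138, 0.0241]
orientation: [[-0.98, -0.199, 0.001], [-0.199, 0.98, -0.0], [-0.0, -0.0, -1.0]]
contact_force: [-2.2, -0.8, 5.2]
grip_width: 0.371
finger_force: 45.9
```

Contact; release and go to the pull.

```bash
python3 -m crank '[{"x":0,"y":0,"z":0,"rx":0,"ry":0,"rz":0,"fingers":4.3},{"x":0,"y":0,"z":0,"rx":0,"ry":0,"rz":0,"fingers":4.3},{"x":0,"y":0,"z":-1.5,"rx":0,"ry":0,"rz":0,"fingers":4.3},{"x":0,"y":0,"z":-6,"rx":0,"ry":0,"rz":0,"fingers":4.3},{"x":0,"y":0,"z":-6,"rx":0,"ry":0,"rz":0,"fingers":4},{"x":4.2,"y":4.1,"z":-1,"rx":0,"ry":0,"rz":0,"fingers":4},{"x":4.2,"y":4.1,"z":0,"rx":0,"ry":0,"rz":0,"fingers":4},{"x":4.2,"y":4.1,"z":0,"rx":0,"ry":0,"rz":0,"fingers":4},{"x":4.2,"y":4.1,"z":0,"rx":0,"ry":0,"rz":0,"fingers":4},{"x":4.2,"y":4.1,"z":0,"rx":0,"ry":0,"rz":0,"fingers":4}]'
python3 -m crank '[{"x":0,"y":0,"z":0,"rx":0,"ry":0,"rz":10,"fingers":4},{"x":0,"y":0,"z":0,"rx":0,"ry":0,"rz":10,"fingers":4},{"x":0,"y":0,"z":0,"rx":0,"ry":0,"rz":0,"fingers":4}]'
python3 - <<'E'
from h import *
m,im=snap('wrist','w9.png'); go(.425,.145,.020,81.5); print(proj(m,[.425,.145,.03]))
E
```

```text
t: 25.8
tool_pos: [0.4247, 0.1464, 0.1693]
orientation: [[-0.98, -0.199, 0.002], [-0.199, 0.98, 0.0], [-0.002, 0.0, -1.0]]
contact_force: [0.8, 0.9, 0.5]
grip_width: 0.469
finger_force: 0.0
t: 26.18
tool_pos: [0.4263, 0.1457, 0.1692]
orientation: [[-0.989, 0.146, 0.002], [0.146, 0.989, -0.0], [-0.002, -0.0, -1.0]]
contact_force: [-0.5, 0.6, 1.4]
grip_width: 0.469
finger_force: 0.0
pos [0.4263 0.1456 0.169 ] yaw 81.7 shift [ 0.14 -0.07 14.9 ] rz 0.2 j7 26.4
[316.09722928 188.01071746]
```

View pics/w9.png

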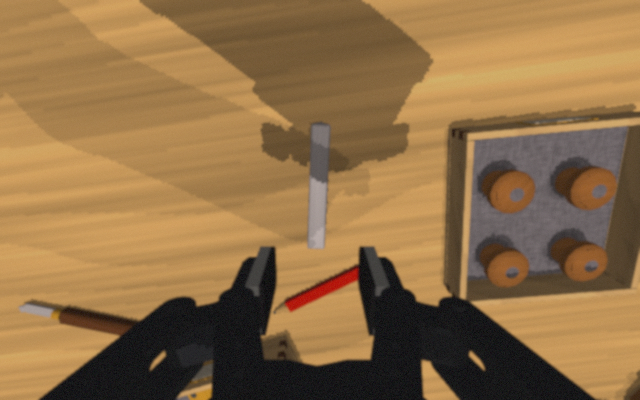

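The pull's bar runs from (320,123) to (317,248), so its centre is (318,186), 2–3 px off prediction. All four knobs stand in their tray. I grip across the bar.

```bash
python3 -m crank '[{"x":0.25,"y":0.1,"z":5,"rx":0,"ry":0,"rz":1,"fingers":4},{"x":0,"y":0,"z":5,"rx":0,"ry":0,"rz":0,"fingers":4},{"x":0,"y":0,"z":3,"rx":0,"ry":0,"rz":0,"fingers":4},{"x":0,"y":0,"z":1.4,"rx":0,"ry":0,"rz":0,"fingers":4},{"x":0,"y":0,"z":0.5,"rx":0,"ry":0,"rz":0,"fingers":4},{"x":0,"y":0,"z":0,"rx":0,"ry":0,"rz":0,"fingers":0.8},{"x":0,"y":0,"z":0,"rx":0,"ry":0,"rz":0,"fingers":0.8},{"x":0,"y":0,"z":0,"rx":0,"ry":0,"rz":0,"fingers":0.8},{"x":0,"y":0,"z":0,"rx":0,"ry":0,"rz":0,"fingers":0.8},{"x":0,"y":0,"z":0,"rx":0,"ry":0,"rz":0,"fingers":0.8}]' 50
python3 -m crank '[{"x":0,"y":0,"z":-2,"rx":0,"ry":0,"rz":0,"fingers":0.8},{"x":0,"y":0,"z":-6,"rx":0,"ry":0,"rz":0,"fingers":0.8},{"x":0,"y":0,"z":-6,"rx":0,"ry":0,"rz":0,"fingers":0.8},{"x":-4,"y":0,"z":0,"rx":0,"ry":0,"rz":0,"fingers":0.8},{"x":0,"y":0,"z":0,"rx":0,"ry":0,"rz":0,"fingers":0.8}]'
```

```text
t: 27.48
tool_pos: [0.4242, 0.1467, 0.0198]
orientation: [[-0.986, 0.165, 0.001], [0.165, 0.986, 0.0], [-0.001, 0.0, -1.0]]
contact_force: [0.5, -0.6, 6.7]
grip_width: 0.172
finger_force: 49.7
t: 28.1
tool_pos: [0.4658, 0.139, 0.16]
orientation: [[-0.986, 0.169, 0.003], [0.169, 0.986, 0.0], [-0.003, 0.001, -1.0]]
contact_force: [-1.2, 0.7, -1.5]
grip_width: 0.172
finger_force: 49.0
```

```bash
python3 -m crank '[{"x":-0.76,"y":-5.96,"z":0,"rx":0,"ry":0,"rz":0,"fingers":0.8},{"x":-0.76,"y":-5.96,"z":0,"rx":0,"ry":0,"rz":0,"fingers":0.8},{"x":-0.76,"y":-5.96,"z":0,"rx":0,"ry":0,"rz":0,"fingers":0.8},{"x":-0.76,"y":-5.96,"z":0,"rx":0,"ry":0,"rz":0,"fingers":0.8},{"x":-0.76,"y":-5.96,"z":0,"rx":0,"ry":0,"rz":0,"fingers":0.8},{"x":-0.76,"y":-5.96,"z":0,"rx":0,"ry":0,"rz":0,"fingers":0.8},{"x":-0.76,"y":-5.96,"z":0,"rx":0,"ry":0,"rz":0,"fingers":0.8},{"x":-0.76,"y":-5.96,"z":0,"rx":0,"ry":0,"rz":0,"fingers":0.8}]'
python3 -m crank '[{"x":0,"y":0,"z":0,"rx":0,"ry":0,"rz":10.2,"fingers":0.8},{"x":0,"y":0,"z":0,"rx":0,"ry":0,"rz":10.2,"fingers":0.8},{"x":0,"y":0,"z":0,"rx":0,"ry":0,"rz":10.2,"fingers":0.8},{"x":0,"y":0,"z":0,"rx":0,"ry":0,"rz":10.2,"fingers":0.8},{"x":0,"y":0,"z":0,"rx":0,"ry":0,"rz":10.2,"fingers":0.8},{"x":0,"y":0,"z":0,"rx":0,"ry":0,"rz":10.2,"fingers":0.8},{"x":0,"y":0,"z":0,"rx":0,"ry":0,"rz":10.2,"fingers":0.8},{"x":0,"y":0,"z":0,"rx":0,"ry":0,"rz":10.2,"fingers":0.8},{"x":0,"y":0,"z":0,"rx":0,"ry":0,"rz":10.2,"fingers":0.8},{"x":0,"y":0,"z":0,"rx":0,"ry":0,"rz":0,"fingers":0.8}]'
python3 - <<'E'
from h import *
go(.447,-.341,.026,-11)
m,im=snap('wrist','w10.png')
a=np.radians(-11)
for q in [(-75,-75,40),(-75,75,40),(75,75,40),(75,-75,40),(34,0,36)]:
    x,y,z=np.array(q)/1000
    print(q,proj(m,[.467+x*np.cos(a)-y*np.sin(a),-.345+x*np.sin(a)+y*np.cos(a),z]).round())
E
```

```text
t: 29.1
tool_pos: [0.4435, -0.3416, 0.1589]
orientation: [[-0.986, 0.165, -0.001], [0.165, 0.986, 0.001], [0.001, 0.001, -1.0]]
contact_force: [2.0, 0.1, -0.9]
grip_width: 0.173
finger_force: 49.0
t: 30.35
tool_pos: [0.444, -0.3394, 0.1589]
orientation: [[0.194, 0.981, -0.001], [0.981, -0.194, 0.001], [0.0, -0.001, -1.0]]
contact_force: [0.3, -0.0, -2.0]
grip_width: 0.177
finger_force: 49.1
pos [ 0.444  -0.3394  0.1589] yaw -11.2 shift [-0.1   0.34 13.29] rz -0.2 j7 6.3
(-75, -75, 40) [257. 281.]
(-75, 75, 40) [245. 102.]
(75, 75, 40) [450. 101.]
(75, -75, 40) [429. 281.]
(34, 0, 36) [386. 197.]
```

View pics/w10.png

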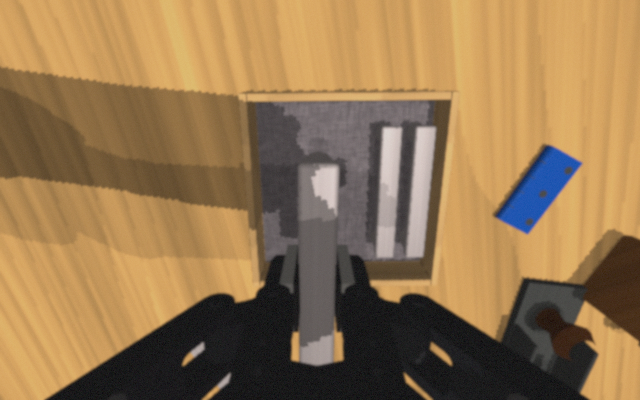

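The tray rim is where predicted (inner far edge at row 101, columns 248–447), the stock pulls are at columns 390 and 422, and the held pull is straight. I lower it.

```bash
python3 -m crank '[{"x":-0.1,"y":0.35,"z":4,"rx":0,"ry":0,"rz":0,"fingers":0.8},{"x":0,"y":0,"z":5,"rx":0,"ry":0,"rz":0,"fingers":0.8},{"x":0,"y":0,"z":2.5,"rx":0,"ry":0,"rz":0,"fingers":0.8},{"x":0,"y":0,"z":1,"rx":0,"ry":0,"rz":0,"fingers":0.8},{"x":0,"y":0,"z":0.5,"rx":0,"ry":0,"rz":0,"fingers":0.8},{"x":0,"y":0,"z":0.1,"rx":0,"ry":0,"rz":0,"fingers":0.8},{"x":0,"y":0,"z":0,"rx":0,"ry":0,"rz":0,"fingers":0.8}]'
python3 -m crank '[{"x":0,"y":0,"z":0.1,"rx":0,"ry":0,"rz":0,"fingers":0.8},{"x":0,"y":0,"z":0,"rx":0,"ry":0,"rz":0,"fingers":0.8}]'
python3 -m crank '[{"x":0,"y":0,"z":0.08,"rx":0,"ry":0,"rz":0,"fingers":0.8},{"x":0,"y":0,"z":0,"rx":0,"ry":0,"rz":0,"fingers":0.8}]'
```

```text
t: 31.28
tool_pos: [0.448, -0.3422, 0.0291]
orientation: [[0.196, 0.981, 0.001], [0.981, -0.196, -0.001], [-0.001, 0.001, -1.0]]
contact_force: [0.2, -0.7, -1.4]
grip_width: 0.171
finger_force: 49.1
t: 31.52
tool_pos: [0.4478, -0.342, 0.0276]
orientation: [[0.196, 0.981, 0.0], [0.981, -0.196, -0.0], [-0.0, 0.0, -1.0]]
contact_force: [0.1, 0.1, -1.0]
grip_width: 0.179
finger_force: 49.1
t: 31.78
tool_pos: [0.4476, -0.3419, 0.0265]
orientation: [[0.196, 0.981, -0.0], [0.981, -0.196, 0.0], [0.0, -0.0, -1.0]]
contact_force: [0.3, -0.1, -0.6]
grip_width: 0.176
finger_force: 49.1
```

```bash
python3 -m crank '[{"x":0,"y":0,"z":0.07,"rx":0,"ry":0,"rz":0,"fingers":0.8},{"x":0,"y":0,"z":0,"rx":0,"ry":0,"rz":0,"fingers":0.8}]'
python3 -m crank '[{"x":0,"y":0,"z":0.05,"rx":0,"ry":0,"rz":0,"fingers":0.8},{"x":0,"y":0,"z":0,"rx":0,"ry":0,"rz":0,"fingers":0.8}]'
```

```text
t: 32.02
tool_pos: [0.4477, -0.3419, 0.0259]
orientation: [[0.196, 0.981, 0.0], [0.981, -0.196, -0.0], [-0.0, 0.0, -1.0]]
contact_force: [-0.4, 0.4, 1.9]
grip_width: 0.174
finger_force: 49.5
t: 32.28
tool_pos: [0.4477, -0.342, 0.0259]
orientation: [[0.196, 0.981, 0.0], [0.981, -0.196, -0.0], [-0.0, 0.0, -1.0]]
contact_force: [-1.6, 1.5, 7.8]
grip_width: 0.177
finger_force: 50.3
```

```bash
python3 -m crank '[{"x":0,"y":0,"z":0,"rx":0,"ry":0,"rz":0,"fingers":3.2},{"x":0,"y":0,"z":0,"rx":0,"ry":0,"rz":0,"fingers":3.2},{"x":0,"y":0,"z":-1.5,"rx":0,"ry":0,"rz":0,"fingers":3.2},{"x":0,"y":0,"z":-5,"rx":0,"ry":0,"rz":0,"fingers":3.2},{"x":0,"y":0,"z":-6,"rx":0,"ry":0,"rz":0,"fingers":3.2},{"x":-3,"y":0,"z":-5,"rx":0,"ry":0,"rz":0,"fingers":3.2},{"x":-5.5,"y":-2,"z":0,"rx":0,"ry":0,"rz":0,"fingers":3.2},{"x":-5.5,"y":-2,"z":0,"rx":0,"ry":0,"rz":0,"fingers":3.2},{"x":-5.5,"y":-2,"z":0,"rx":0,"ry":0,"rz":0,"fingers":3.2},{"x":0,"y":0,"z":0,"rx":0,"ry":0,"rz":0,"fingers":3.2}]'
python3 - <<'E'
from h import *
m,im=snap('top','t2.png'); cv2.imwrite('pics/top2.png',cv2.resize(im[130:300,140:480],None,fx=2.35,fy=2.35,interpolation=cv2.INTER_CUBIC))
E
```

```text
t: 33.52
tool_pos: [0.3457, -0.5259, 0.2006]
orientation: [[0.204, 0.979, -0.002], [0.979, -0.204, -0.002], [-0.002, -0.002, -1.0]]
contact_force: [0.0, 1.2, -0.2]
grip_width: 0.372
finger_force: 0.0
```

View pics/top2.png

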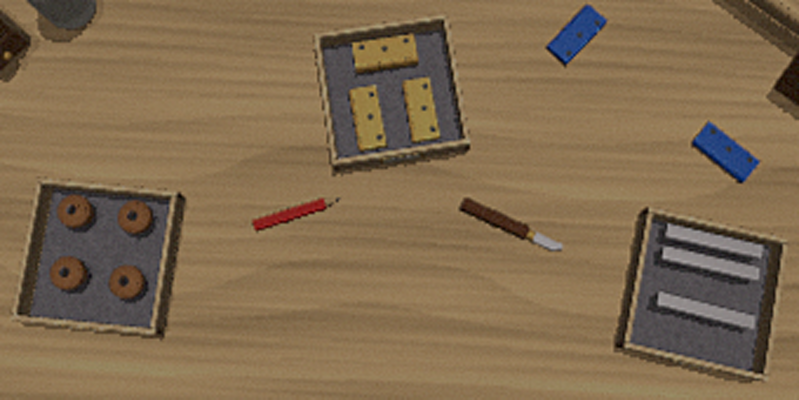

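The top view shows all five pieces upright in their right trays: knobs at (69,273) and (127,282), hinges at (367,117) and (422,109), and the pull at (706,310). The pencil and knife have not moved, so I hand it in.

```bash
python3 -c "
from plant import r
print(r.sign_off())"
```

```text
the job is handed in; nothing more can be done
None
```

The job is handed in: both knobs, both brass hinges and the pull handle are set down in their own trays the way up they were, and the last top picture shows the pencil and knife unmoved (about 34 s used; no verdict was returned).

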